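# Start the pour timers of three filled moulds in order

## Task

The moulds have just been filled: start their timers in the order of pouring by lightly pressing down, with a fingertip, the plunger of the timer in front of the tall mould, then the one in front of the round mould, then the one in front of the long low mould, each all the way down. Leave every timer standing where it is without picking it up or pushing it about, do not press the spare timer that has no mould, and leave the moulds and everything else alone.

Things in the scene. Friction and masses are not known exactly. Their poses are not given: they have to be found in the camera images.
- mould_tall: Filled casting mould, a tall square wooden block 80 x 80 mm, 110 mm high, steel bands, a round white pour hole on top. Loose, 1 kg. Origin: centre of its underside, z up; its -x side faces roughly to the robot.
- mould_round: Filled casting mould, a wooden drum 110 mm across (113 over its band), 60 mm high, white plaster on top. Loose, 0.9 kg. Origin: centre of its underside, z up.
- mould_long: Filled casting mould, a long low wooden frame 100 mm in its x, 160 mm in its y, 40 mm high, white plaster on top. Loose, 1 kg. Origin: centre of its underside, z up.
- timer_tall: Pour timer of the tall mould, standing on the table 105 to 125 mm (centre to centre) in front of it, on the robot's side, up to about 35 mm to one side. Loose white plastic puck, 68 mm across, 32 mm high, about 0.16 kg, with a grey mushroom-shaped plunger on its top centre. All four timers look the same. Origin: centre of its underside, z up.
- timer_round: Pour timer of the round mould, standing on the table 105 to 125 mm (centre to centre) in front of it, on the robot's side, up to about 35 mm to one side. Loose white plastic puck, 68 mm across, 32 mm high, about 0.16 kg, with a grey mushroom-shaped plunger on its top centre. All four timers look the same. Origin: centre of its underside, z up.
- timer_long: Pour timer of the long low mould, standing on the table 105 to 125 mm (centre to centre) in front of it, on the robot's side, up to about 35 mm to one side. Loose white plastic puck, 68 mm across, 32 mm high, about 0.16 kg, with a grey mushroom-shaped plunger on its top centre. All four timers look the same. Origin: centre of its underside, z up.
- timer_spare: Fourth timer, just like the others, near the table's right side (-y), with no mould behind it: not in use, not to be pressed. Origin: centre of its underside, z up.
- plunger_tall (a joint): How far the plunger of timer_tall is pressed down: 0 m up (as at the start), 0.008 m fully down at a hard stop. It takes about 3 N to move and stays where it is pushed. The finger presses it through its sprung cap, which gives by 0.67 mm per newton (up to 10 mm, at 15 N) and springs back when released.
- top_tall (a point): Centre of the flat top of the sprung cap on the plunger of timer_tall, which moves with it: a level grey disc 40 mm across and 8 mm thick, on a 24 mm steel stem. It is 58 mm above the table when up, and 50 mm with the plunger fully down and the finger off. A finger has to push the top down to about 48 mm (3 N) to get the plunger fully down; at 40 mm (15 N) nothing gives any more.
- plunger_round (a joint): How far the plunger of timer_round is pressed down: 0 m up (as at the start), 0.008 m fully down at a hard stop. It takes about 3 N to move and stays where it is pushed. The finger presses it through its sprung cap, which gives by 0.67 mm per newton (up to 10 mm, at 15 N) and springs back when released.
- top_round (a point): Centre of the flat top of the sprung cap on the plunger of timer_round, which moves with it: a level grey disc 40 mm across and 8 mm thick, on a 24 mm steel stem. It is 58 mm above the table when up, and 50 mm with the plunger fully down and the finger off. A finger has to push the top down to about 48 mm (3 N) to get the plunger fully down; at 40 mm (15 N) nothing gives any more.
- plunger_long (a joint): How far the plunger of timer_long is pressed down: 0 m up (as at the start), 0.008 m fully down at a hard stop. It takes about 3 N to move and stays where it is pushed. The finger presses it through its sprung cap, which gives by 0.67 mm per newton (up to 10 mm, at 15 N) and springs back when released.
- top_long (a point): Centre of the flat top of the sprung cap on the plunger of timer_long, which moves with it: a level grey disc 40 mm across and 8 mm thick, on a 24 mm steel stem. It is 58 mm above the table when up, and 50 mm with the plunger fully down and the finger off. A finger has to push the top down to about 48 mm (3 N) to get the plunger fully down; at 40 mm (15 N) nothing gives any more.
- plunger_spare (a joint): How far the plunger of timer_spare is pressed down: 0 m up (as at the start), 0.008 m fully down at a hard stop. It takes about 3 N to move and stays where it is pushed. The finger presses it through its sprung cap, which gives by 0.67 mm per newton (up to 10 mm, at 15 N) and springs back when released.
- mixing_bowl: Dark rubber mixing bowl, 130 mm across, 85 mm high, on the left. Bystander. Origin: centre of its underside.
- spoon: Steel spoon lying near the robot, in front of the timers. Bystander. Lies along its own x, about along the table's y.
- small_cast: Small turned plaster cast, 32 mm across, 42 mm high, between two of the timer places on the left (+y). Bystander. Origin: centre of its underside.
- plaster_lump: Small lump of plaster, 32 mm across, 24 mm high, between two of the timer places on the right (-y). Bystander. Origin: centre of its underside.
- square_cast: Square plaster cast of a stoppered bottle, 50 x 50 mm, 98 mm high, on the right. Bystander. Origin: centre of its underside.

How it is judged:
By the outcome, as a careful person would: the job done as asked, in the order asked, and still so for the second after the job is handed in, with the robot touching nothing.
It also fails if it takes over 45 s, if anything falls off the work surface, if the arm or the gripper's body presses on something with over 40 N, if the wrist force passes 120 N, or if a joint passes its speed limit or range.

## Robot

A 6-joint arm with a two-finger parallel gripper is mounted at the origin on the work surface. World frame = base frame: x ahead of the robot, y to its left, z up, the work surface at z = 0. Lengths are in m, angles in rad, forces in N, time in s.
With the tool pointing down it reaches from about 0.425 to 0.95 m from the base axis. Payload 3.5 kg.
Tool frame: the origin (TCP) lies midway between the tips of the shut fingers; the grasp point (between the pads) lies 19 mm behind it; z points along the fingers, y is the line along which they close (so a half turn about z gives the same grasp; the last joint's range is limited). The gripper opens to 85 mm and grips with 20 to 120 N. Pads are 22 mm wide; open, the fingers measure 114 mm over their backs; the gripper's body (76 mm by 85 mm) begins 54 mm behind the grasp point. The pads swing forward as they close: fully open they stand 13 mm farther back than shut.
Start: joints at [-1.372, 0.286, 1.577, -0, 1.279, -0.15], TCP at [0.231, -0.634, 0.231] pointing down, gripper open.
Joint ranges: [-2.77, 2.77], [-0.9, 2.22], [0.21, 2.48], [-1.53, 4.67], [0.24, 2.81], [-2.84, 2.84]. Speed limits (rad/s): [2.79, 2.79, 3.14, 3.14, 3.14, 3.14].

## Interface

Orientations are given as a unit quaternion [x, y, z, w].
In Python, from plant import get_state, read_camera, ctrl gives the robot as it stands.
- The arm moves only by the shell command python3 -m crank 'ROWS' [FORCE]. ROWS is JSON, a list of rows, each a list of 3 entries, a list of its own where there are three numbers: the shift along the tool's x, y, z in mm, then the turn about the tool's z in degrees, then the closure in counts, from 0 (fully open) to 255 (shut). In form: [[[tx, ty, tz], yaw, claw], ...]. A call has 1 to 10 rows; each row is the pose to reach, as a shift and turn from the pose commanded when the call began, along the tool's axes at that moment; what a row does not reach only later rows make up. A row lasts 1/10 s, in which the tool goes at most 50 mm and 8.59 degrees, less where a joint would pass 70% of its speed; a pose out of reach is approached as far as the arm can. A call with a gripper value outside its range is refused whole. The fingers move at their own pace and stop on an object; FORCE is the grip in N (left out, the last holds). Time passes only in rows, so rows that repeat a pose let the fingers close. It gives the time, the measured TCP pose, the force, the opening and the grip force at its end, in the units of the state.
- get_state(): the state, without advancing time (a new reading comes with each control period).
- read_camera(name): name is "scene" or "top" or "wrist"; returns a dict with "frame" (480x640x3 uint8, blue, green, red), "range_z" (480x640 float32, m along the optical axis (not along the pixel's ray), 0 where there is no reading), "vfov" (degrees; the focal length in pixels is half the picture's height over the tangent of half this angle, whatever the lens; pixels are square), "cx", "cy" (the principal point, pixels), "origin" and "orientation" of the camera in the world. Camera axes: x right, y down, z forward; pixel columns grow to the right and rows downward; lengths in m; the calibration is good to about 2 mm. A picture is of the moment at which its call begins.
- ctrl.sign_off(): hands the job in; it is judged then, once.
The state is a dict: "time": time; "qpos": joint angles; "dq": joint speeds; "joint_efforts": joint torques, N m; "eef_pos": TCP position; "tcp_rot": TCP orientation; "contact_force": force on the tool from outside, world axes, zero at the start; "wrist_torque": the same for the moment, N m; "opening": opening from 0.0 (shut) to 1.0 (fully open); "finger_force": force on a finger pad.
Only numpy, scipy, OpenCV 4.12 (cv2) and the standard library are available. Lean on these libraries where they do the work, as an engineer would, in place of code of your own. Each camera call takes 0.05 s, during which the arm holds its last target. There are 200 camera calls.

## Working session

There is one attempt and no reset: what is moved stays moved. The work goes in short steps, Python scripts to look and compute and a shell command to move; the robot and the scene stay as the last step left them, time stands still between calls to the robot, and variables do not carry over. Pictures are saved under pics/ and viewed, at most 10 in all, crops included, and the job is handed in when it is done.

```bash
mkdir -p pics; ls; python3 - <<'E'
from plant import *
import cv2
s=get_state();print({k:s[k] for k in('time','eef_pos','tcp_rot','opening','contact_force')})
for n in('scene','top'):
    c=read_camera(n);cv2.imwrite(f'pics/{n}0.png',c['frame']);print(n,c['vfov'],c['cx'],c['cy'],c['origin'],c['orientation'])
E
```

```text
pics
{'time': 0.0, 'eef_pos': array([ 0.23057949, -0.6337094 ,  0.22996071]), 'tcp_rot': array([ 9.84832075e-01,  1.73506256e-01, -2.69168730e-05, -1.16737099e-03]), 'opening': 0.9984294860249867, 'contact_force': array([-0.11966193, -0.36430032,  0.31427341])}
scene 56.94155590963757 323.11227608835213 244.70146609328208 [ 1.36630191 -0.24767251  0.70549935] [ 0.7189343   0.53227646 -0.2722237  -0.35455536]
top 55.873868974267374 327.35623587050264 236.51976529850535 [0.45246442 0.01814961 1.04910096] [ 0.70761658 -0.70541134  0.03737708 -0.01663008]
```

View pics/top0.png

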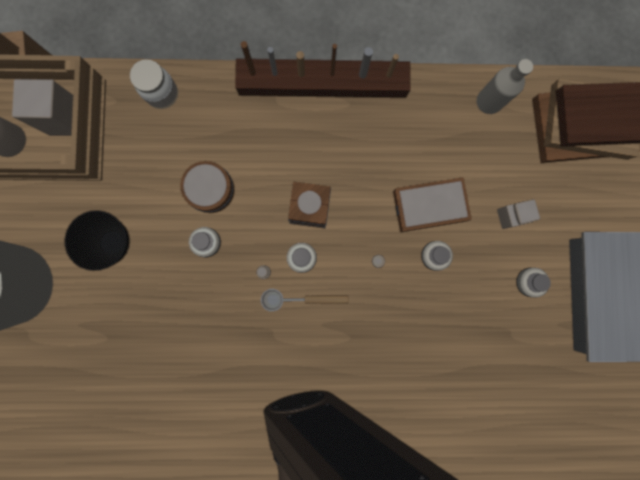

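View pics/scene0.png

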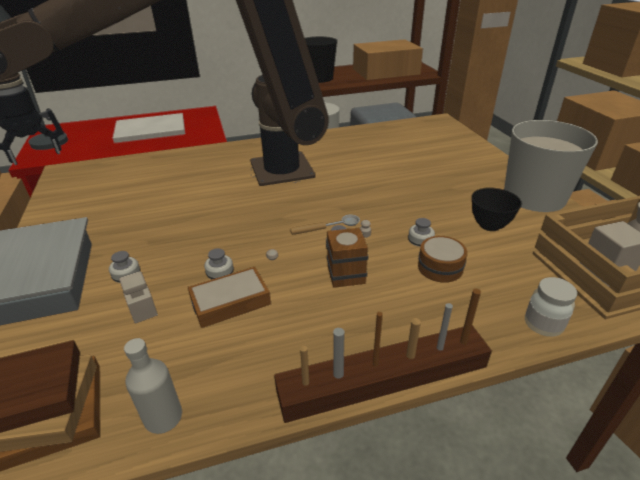

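The top view shows the tall mould at (310,204) with its timer at (301,258). The round mould is at (206,186) with its timer at (204,242), and the long mould is at (432,204) with its timer at (437,256). The spare timer is at (534,283). Next I'll measure the cap tops from depth and by ray casting.

```bash
cat > h.py <<'E'
import numpy as np,cv2
from scipy.spatial.transform import Rotation as R
def ray(c,u,v):
    f=240/np.tan(np.radians(c['vfov']/2))
    d=np.stack([(u-c['cx'])/f,(v-c['cy'])/f,np.ones_like(u,float)],-1)
    return d@R.from_quat(c['orientation']).as_matrix().T
def cloud(c):
    v,u=np.mgrid[:480,:640].astype(float)
    return ray(c,u,v)*c['range_z'][...,None]+c['origin']
def cap(c,seed=None,lo=.051,hi=.066,r=25):
    P=cloud(c);m=(P[...,2]>lo)&(P[...,2]<hi)&(c['range_z']>0)
    v,u=np.mgrid[:480,:640]
    m&=np.hypot(u-seed[0],v-seed[1])<r
    (x,y),rad=cv2.minEnclosingCircle(np.argwhere(m)[:,::-1].astype(np.float32))
    d=ray(c,np.array(x),np.array(y));z=np.median(P[m][:,2])
    p=c['origin']+d*(z-c['origin'][2])/d[2]
    return p.round(4),(x,y,rad),m.sum(),np.ptp(P[m],axis=0).round(3),P[m].mean(0).round(4)
E
python3 - <<'E'
from plant import *
from h import *
c=read_camera('top')
for n,s in dict(tall=(301,258),round=(204,242),long=(439,255),spare=(538,283)).items(): print(n,*cap(c,s))
P=cloud(c)
for n,(u,v) in dict(tall=(310,202),round=(206,186),long=(432,204),table=(350,330)).items(): print(n,P[v,u].round(3))
s=get_state();print(R.from_quat(s['tcp_rot']).as_matrix().round(3))
E
```

```text
tall [0.4844 0.0467 0.0576] (301.0, 256.5, 9.013978004455566) 254 [0.037 0.039 0.01 ] [0.484  0.0469 0.0577]
round [0.5184 0.2661 0.0574] (200.27670288085938, 240.58737182617188, 9.099037170410156) 260 [0.038 0.038 0.01 ] [0.5185 0.2659 0.0574]
long [ 0.4893 -0.2625  0.0578] (441.26922607421875, 254.65383911132812, 9.040610313415527) 256 [0.038 0.039 0.011] [ 0.4892 -0.2626  0.0578]
spare [ 0.4286 -0.4842  0.0574] (541.1146850585938, 282.435791015625, 9.248018264770508) 264 [0.038 0.039 0.011] [ 0.4287 -0.4842  0.0575]
tall [0.596 0.027 0.111]
round [0.639 0.257 0.057]
long [ 0.605 -0.248  0.041]
table [ 0.318 -0.065 -0.002]
[[ 0.94   0.342 -0.   ]
 [ 0.342 -0.94   0.002]
 [ 0.    -0.002 -1.   ]]
```

All four caps come out at z≈0.058 and about 38 mm across, as they should be, and the mould spacings fit too. I'll shut the fingers and go to tall by way of (0.43,-0.30).

```bash
python3 -m crank '[[[302,-246,0],0,255],[[302,-246,0],0,255],[[302,-246,0],0,255],[[302,-246,0],0,255],[[302,-246,0],0,255],[[302,-246,0],0,255],[[302,-246,0],0,255],[[302,-246,0],0,255],[[302,-246,0],0,255],[[302,-246,0],0,255]]'
python3 - <<'E'
from plant import *
from h import *
s=get_state();M=R.from_quat(s['tcp_rot']).as_matrix();print(s['eef_pos'],M.round(3),((np.array([.484,.047,.13])-s['eef_pos'])@M*1000).round(1))
E
```

```text
time: 1.15
eef_pos: [0.4307, -0.2992, 0.2312]
tcp_rot: [0.985, 0.175, -0.0, 0.0]
contact_force: [-0.5, -0.1, 0.4]
opening: 0.006
finger_force: 0.0
[ 0.43068025 -0.2992298   0.23116948] [[ 0.939  0.344 -0.   ]
 [ 0.344 -0.939 -0.   ]
 [-0.     0.    -1.   ]] [ 169.2 -306.8  101.1]
```

```bash
python3 -m crank '[[[169,-307,70],0,255],[[169,-307,70],0,255],[[169,-307,70],0,255],[[169,-307,70],0,255],[[169,-307,70],0,255],[[169,-307,70],0,255],[[169,-307,70],0,255],[[169,-307,70],0,255],[[169,-307,70],0,255],[[169,-307,70],0,255]]'
python3 - <<'E'
from plant import *
from h import *
s=get_state();M=R.from_quat(s['tcp_rot']).as_matrix()
c=read_camera('wrist');cv2.imwrite('pics/w1.png',c['frame'])
print(s['eef_pos'],((np.array([.4842,.0468,.0577])-s['eef_pos'])@M*1000).round(1))
d=np.array([.484,.047,.058])-c['origin'];q=R.from_quat(c['orientation']).inv().apply(d);f=240/np.tan(np.radians(c['vfov']/2))
u=(q[0]/q[2]*f+c['cx'],q[1]/q[2]*f+c['cy']);print(u);print(cap(c,u,r=120))
E
```

```text
time: 2.15
eef_pos: [0.4847, 0.0448, 0.1615]
tcp_rot: [0.985, 0.173, 0.0, 0.0]
contact_force: [-0.2, -0.6, -0.6]
opening: 0.001
finger_force: 0.0
[0.48472339 0.0447815  0.16148943] [  0.2  -2.1 103.8]
(np.float64(317.24250805037894), np.float64(247.7100049478158))
(array([0.4848, 0.0471, 0.058 ]), (317.5, 246.5, 32.03913879394531), np.int64(3114), array([0.04 , 0.039, 0.009]), array([0.4849, 0.0472, 0.0579]))
```

View pics/w1.png

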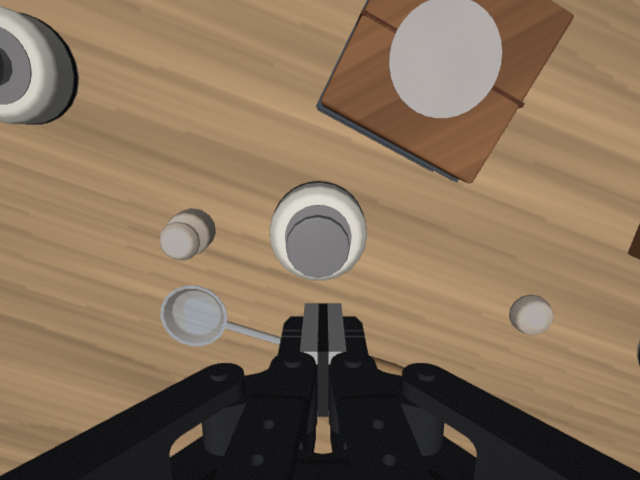

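The wrist view shows the tall timer's cap at (317,246), within 1 mm of the first measurement, with the shut fingers above it. Coming down to just above the cap.

```bash
python3 -m crank '[[[0,-2,50],0,255],[[0,-2,80],0,255],[[0,-2,96],0,255],[[0,-2,96],0,255],[[0,-2,96],0,255]]'
```

```text
time: 2.7
eef_pos: [0.4844, 0.0468, 0.066]
tcp_rot: [0.985, 0.172, 0.0, 0.0]
contact_force: [0.9, 0.1, -0.0]
opening: -0.003
finger_force: 0.0
```

Position is within 1 mm. From z=66 I'll press 20 mm to 46, hold, then lift.

```bash
python3 -m crank '[[[0,0,8],0,255],[[0,0,11],0,255],[[0,0,14],0,255],[[0,0,16],0,255],[[0,0,18],0,255],[[0,0,20],0,255],[[0,0,20],0,255],[[0,0,20],0,255]]'
```

```text
time: 3.5
eef_pos: [0.4847, 0.0481, 0.0462]
tcp_rot: [0.985, 0.174, 0.001, 0.0]
contact_force: [1.0, -0.8, 5.6]
opening: 0.002
finger_force: 2.8
```

The force is 5.6 N at 46.2 mm. That matches the sprung cap against the hard stop, (50−46.2)/0.67 = 5.7 N, so the plunger is fully down. Lifting straight up to check.

```bash
python3 -m crank '[[[0,0,-10],0,255],[[0,0,-50],0,255],[[0,0,-95],0,255],[[0,0,-115],0,255],[[0,0,-115],0,255],[[0,0,-115],0,255]]'
python3 - <<'E'
from plant import *
from h import *
s=get_state();M=R.from_quat(s['tcp_rot']).as_matrix()
c=read_camera('wrist');print(cap(c,(317,247),lo=.045,r=120))
print(s['eef_pos'],((np.array([.5185,.2660,.0575])-s['eef_pos'])@M*1000).round(1))
E
```

```text
time: 4.1
eef_pos: [0.4826, 0.0486, 0.1595]
tcp_rot: [0.985, 0.174, -0.001, -0.001]
contact_force: [-0.9, 0.8, -0.3]
opening: -0.003
finger_force: 0.0
(array([0.4847, 0.0472, 0.05  ]), (324.7930908203125, 242.5, 31.389461517333984), np.int64(2969), array([0.04 , 0.039, 0.007]), array([0.4847, 0.0473, 0.0499]))
[0.48255893 0.04861363 0.15950385] [ 108.3 -191.9  102.1]
```

The tall cap top now reads 50.0 mm and the timer hasn't moved. Next is the round mould's timer.

```bash
python3 -m crank '[[[108,-192,0],0,255],[[108,-192,0],0,255],[[108,-192,0],0,255],[[108,-192,0],0,255],[[108,-192,0],0,255],[[108,-192,0],0,255],[[108,-192,0],0,255],[[108,-192,0],0,255]]'
python3 - <<'E'
from plant import *
from h import *
s=get_state();M=R.from_quat(s['tcp_rot']).as_matrix()
c=read_camera('wrist');r=cap(c,(320,247),r=80);print(r)
print(s['eef_pos'],((r[0]-s['eef_pos'])@M*1000).round(1))
E
```

```text
time: 4.95
eef_pos: [0.5187, 0.2643, 0.1589]
tcp_rot: [0.985, 0.173, -0.002, 0.0]
contact_force: [0.2, -0.0, -0.9]
opening: 0.001
finger_force: 0.0
(array([0.5196, 0.2672, 0.058 ]), (317.2101745605469, 245.65809631347656, 32.2691764831543), np.int64(3186), array([0.039, 0.039, 0.009]), array([0.5195, 0.2671, 0.0579]))
[0.51867546 0.26429602 0.15886772] [  2.2  -2.4 100.9]
```

```bash
python3 -m crank '[[[2,-2,50],0,255],[[2,-2,80],0,255],[[2,-2,93],0,255],[[2,-2,93],0,255],[[2,-2,93],0,255]]'
```

```text
time: 5.5
eef_pos: [0.5218, 0.2679, 0.0687]
tcp_rot: [0.985, 0.173, 0.001, -0.0]
contact_force: [-0.6, -0.0, -0.5]
opening: 0.0
finger_force: 0.0
```

```bash
python3 -m crank '[[[0,0,9],0,255],[[0,0,12],0,255],[[0,0,15],0,255],[[0,0,18],0,255],[[0,0,20],0,255],[[0,0,21],0,255],[[0,0,21],0,255],[[0,0,21],0,255]]'
```

```text
time: 6.3
eef_pos: [0.5218, 0.2684, 0.0471]
tcp_rot: [0.985, 0.174, 0.001, -0.0]
contact_force: [2.7, -0.2, 4.1]
opening: 0.004
finger_force: 2.2
```

```bash
python3 -m crank '[[[0,0,1],0,255],[[0,0,1],0,255],[[0,0,-10],0,255],[[0,0,-50],0,255],[[0,0,-95],0,255],[[0,0,-115],0,255],[[0,0,-115],0,255],[[0,0,-115],0,255]]'
python3 - <<'E'
from plant import *
from h import *
s=get_state();M=R.from_quat(s['tcp_rot']).as_matrix()
c=read_camera('wrist');print(cap(c,(317,247),lo=.045,r=80))
print(s['eef_pos'],((np.array([.4895,-.2625,.0575])-s['eef_pos'])@M*1000).round(1))
E
```

```text
time: 7.1
eef_pos: [0.5192, 0.2679, 0.1601]
tcp_rot: [0.985, 0.174, -0.002, 0.0]
contact_force: [-0.1, 0.7, -0.6]
opening: -0.001
finger_force: 0.0
(array([0.5194, 0.2671, 0.05  ]), (322.548095703125, 244.40878295898438, 31.08885383605957), np.int64(2941), array([0.039, 0.039, 0.007]), array([0.5194, 0.2672, 0.0499]))
[0.51924373 0.26790449 0.16012312] [-209.   488.3  103.1]
```

The round plunger is fully down at 50.0 mm and the timer hasn't moved. Now the long mould's timer, 531 mm away at z=0.16, clear of everything.

```bash
python3 -m crank '[[[-209,488,0],0,255],[[-209,488,0],0,255],[[-209,488,0],0,255],[[-209,488,0],0,255],[[-209,488,0],0,255],[[-209,488,0],0,255],[[-209,488,0],0,255],[[-209,488,0],0,255],[[-209,488,0],0,255],[[-209,488,0],0,255]]' && python3 -m crank '[[[-10,25,0],0,255],[[-10,25,0],0,255],[[-10,25,0],0,255]]'
python3 - <<'E'
from plant import *
from h import *
s=get_state();M=R.from_quat(s['tcp_rot']).as_matrix()
c=read_camera('wrist');r=cap(c,(320,247),r=120);print(r)
print(s['eef_pos'],((r[0]-s['eef_pos'])@M*1000).round(1))
E
```

```text
time: 8.15
eef_pos: [0.4907, -0.2319, 0.1584]
tcp_rot: [0.985, 0.173, -0.002, -0.002]
contact_force: [1.9, -0.4, -0.2]
opening: 0.0
finger_force: 0.0
time: 8.45
eef_pos: [0.4906, -0.2572, 0.1587]
tcp_rot: [0.985, 0.173, -0.002, -0.002]
contact_force: [0.2, 1.0, 0.2]
opening: -0.003
finger_force: 0.0
(array([ 0.4902, -0.2634,  0.058 ]), (331.2880859375, 252.47300720214844, 32.18083953857422), np.int64(3161), array([0.039, 0.039, 0.009]), array([ 0.4903, -0.2633,  0.0579]))
[ 0.49056403 -0.25719586  0.158748  ] [ -2.2   6.2 100.7]
```

```bash
python3 -m crank '[[[-2,6,50],0,255],[[-2,6,80],0,255],[[-2,6,92],0,255],[[-2,6,92],0,255],[[-2,6,92],0,255]]'
```

```text
time: 9.0
eef_pos: [0.493, -0.264, 0.0704]
tcp_rot: [0.985, 0.174, 0.001, 0.001]
contact_force: [0.1, 0.1, 1.3]
opening: -0.0
finger_force: 0.0
```

```bash
python3 -m crank '[[[0,0,9],0,255],[[0,0,12],0,255],[[0,0,15],0,255],[[0,0,18],0,255],[[0,0,20],0,255],[[0,0,22],0,255],[[0,0,23],0,255],[[0,0,23],0,255],[[0,0,23],0,255]]'
```

```text
time: 9.9
eef_pos: [0.4927, -0.2646, 0.0469]
tcp_rot: [0.985, 0.173, 0.001, 0.0]
contact_force: [1.7, 0.7, 5.0]
opening: 0.004
finger_force: 2.3
```

```bash
python3 -m crank '[[[0,0,1],0,255],[[0,0,1],0,255],[[0,0,-10],0,255],[[0,0,-50],0,255],[[0,0,-95],0,255],[[0,0,-130],0,255],[[0,0,-130],0,255],[[0,0,-130],0,255]]'
python3 - <<'E'
from plant import *
from h import *
c=read_camera('wrist');print(cap(c,(322,246),lo=.045,r=80))
c=read_camera('top');cv2.imwrite('pics/end.png',c['frame'])
for n,s in dict(tall=(301,258),round=(204,242),spare=(538,283)).items(): print(n,*cap(c,s,lo=.045))
E
```

```text
time: 10.7
eef_pos: [0.4918, -0.2644, 0.1768]
tcp_rot: [0.985, 0.174, -0.0, 0.0]
contact_force: [-0.2, 0.6, -0.7]
opening: 0.004
finger_force: 0.0
(array([ 0.4903, -0.2633,  0.05  ]), (318.9194641113281, 239.17129516601562, 29.378280639648438), np.int64(2620), array([0.04 , 0.039, 0.008]), array([ 0.4901, -0.2633,  0.05  ]))
tall [0.4842 0.0467 0.0494] (301.1000061035156, 256.70001220703125, 8.90514850616455) 247 [0.038 0.038 0.009] [0.4841 0.0469 0.0495]
round [0.5191 0.2662 0.0494] (201.1666717529297, 240.5, 9.180388450622559) 258 [0.038 0.04  0.011] [0.5188 0.266  0.0494]
  return _methods._mean(a, axis=axis, dtype=dtype,
  ret = ret.dtype.type(ret / rcount)
Traceback (most recent call last):
  File "h.py", line 17, in cap
    return p.round(4),(x,y,rad),m.sum(),np.ptp(P[m],axis=0).round(3),P[m].mean(0).round(4)
                                        ~~~~~~^^^^^^^^^^^^^
ValueError: zero-size array to reduction operation maximum which has no identity
```

View pics/end.png

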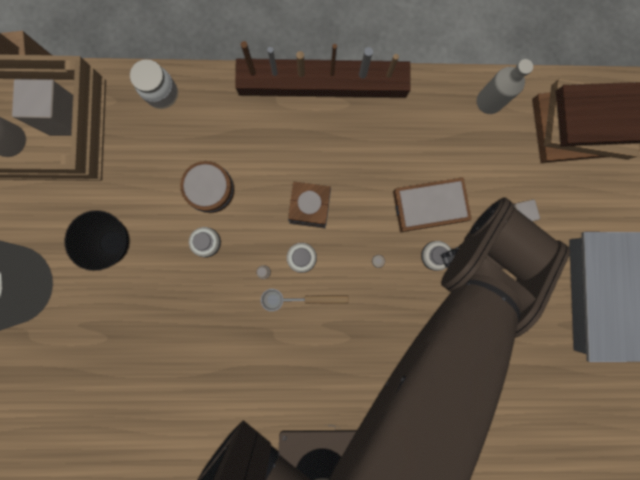

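The final top view shows every object still in place. All three pressed caps read about 50 mm. The spare timer is hidden under the raised arm, and the fingers never went near it. The robot is touching nothing, so I'm handing in.

```bash
python3 -c "
from plant import ctrl
print(ctrl.sign_off())"
```

```text
the job is handed in; nothing more can be done
None
```

I pressed the tall, round and long timers fully down in that order (cap tops at about 50 mm), none of the three moved, I did not press the spare, and the job is handed in after about 11 s of robot time.

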